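# Clear the fettling tray into its scrap drawer

## Robot

A 6-joint arm with a two-finger parallel gripper is mounted at the origin on the work surface. World frame = base frame: x ahead of the robot, y to its left, z up, the work surface at z = 0. Lengths are in mm, angles in rad, forces in N, time in s.
With the tool pointing down it reaches from about 350 to 775 mm from the base axis. Payload 5.5 kg.
Tool frame: the origin (TCP) lies at the very end of the fingers, on their centre line; the grasp point (between the pads) lies 19 mm behind it; z points along the fingers, y is the line along which they close (so a half turn about z gives the same grasp; the last joint's range is limited). The gripper opens to 85 mm and grips with 20 to 120 N. Pads are 22 mm wide; open, the fingers measure 114 mm over their backs; the gripper's body (76 mm by 85 mm) begins 54 mm behind the grasp point. The pads swing forward as they close: fully open they stand 13 mm farther back than shut.
Start: joints at [1.052, 0.313, 0.046, 1.304, 0, 1.431], TCP at [212.667, 534.273, 204.523] pointing down, gripper open.
Joint ranges: [-2.76, 2.76], [-0.86, 1.69], [-1.03, 1.26], [-2.2, 2.34], [-1.47, 1.5], [-3.14, 3.14]. Speed limits (rad/s): [2.57, 2.57, 3.14, 3.14, 3.14, 3.14].

## Interface

Orientations are given as a unit quaternion [w, x, y, z].
In Python, from workcell import manip, solver, state, viewer, finder gives the robot as it stands. Calls block until the motion is done:
- manip.movep(position, orientation): joint-space move of the TCP to a pose.
- manip.servo_line(position, rot=None, speed=150, stop_force=None): straight line of the TCP; rot=None keeps the orientation; speed is the mean speed in mm/s. With stop_force (N) it stops when the force on the tool has changed by that much, and returns True; else False.
- manip.set_joints(angles): joint-space move.
- manip.command_gripper(opening): opening from 0.0 (shut) to 1.0 (fully open); the grip force is fixed at half the most; returns when the fingers have stopped.
- manip.sleep(seconds).
- solver.solve_ik(position, orientation): joint angles nearest the present ones, or None.
- state(): the state.
- viewer.read_camera(name): name is "scene" or "top" or "wrist"; returns a dict with "pixels" (480x640x3 uint8, blue, green, red), "fx", "fy", "cx", "cy" (pixels), "cam_to_world" (4x4, takes a point from camera to world coordinates). Camera axes: x right, y down, z forward; pixel columns grow to the right and rows downward; lengths in mm; the calibration is good to about 2 mm. The wrist camera is an equidistant fisheye: a pixel r from the principal point sees the ray r / f radians off the axis. A picture is of the moment at which its call begins. There is no depth.
A pose or a line that the arm cannot do raises manip.IKError and nothing moves.
- manip.hand_in(): hands the job in; it is judged then, once.
Trained networks look in the newest picture that a camera, given by its name, has taken for a name from the list of things; names that differ only in an ending like _2 or _b are one class to them, and where a whole thing is asked for, a point or a joint stands for the part that bears it (a point fixed in the world has none). Each returns a list of dicts, best first, with "confidence" (0 to 1); they miss things now and then, are a little off and sometimes report something else, mostly with a low value. They report only what shows in the picture. A call takes as long as a camera call.
- finder.find_in(camera, name): "box" ([left, top, right, bottom] as shares, 0 to 1, of the picture: columns of its width, rows of its height, round what is visible of it).
The state is a dict: "t": time; "joint_pos": joint angles; "joint_velocities": joint speeds; "effort": joint torques, N m; "eef_pos": TCP position; "tool_rot": TCP orientation; "ft_force": force on the tool from outside, world axes, zero at the start; "torque": the same for the moment, N m; "grip_width": opening from 0.0 (shut) to 1.0 (fully open); "gripper_force": force on a finger pad.
Only numpy, scipy, OpenCV 4.12 (cv2) and the standard library are available. Lean on these libraries where they do the work, as an engineer would, in place of code of your own. Each camera call takes 0.05 s, during which the arm holds its last target. There are 200 camera calls.

## Task

The fettling is done: move every trimmed clay bird from the tray to the ware board, standing upright and never tipped over, and pull the scrap drawer well open by its handle. When the birds are clear, sweep all the dry clay offcuts over the tray's open lip into the drawer with the scraper, not with the fingers (an offcut that strays onto the table may be picked up by hand), without striking a bird with it. Finally stand the scraper back on its cork mat, push the drawer fully shut with all the offcuts in it, and leave the other things on the table where they are.

Things in the scene. Friction and masses are not known exactly. Their poses are not given: they have to be found in the camera images.
- unit: The fettling unit, fixed: a low one-drawer wooden chest, 280 mm deep (x) x 264 mm wide (y), whose grey top is the tray, 92 mm above the table. Origin: centre of its underside; x from the open drawer edge to the back, z up. It stands side-on on the left of the table: the drawer opens roughly to world -y. Wooden rims 20 mm wide, 14 mm high close the tray's back and both sides.
- tray_lip (a point): Middle of the tray's open front lip, level with the tray floor; axes as unit. From here the clear tray floor runs 260 mm along x to the back rim, and 112 mm to either side (y) to the side rims. What is pushed over this lip falls into the drawer if that is pulled out.
- drawer (a joint): How far the drawer is pulled out, m: 0 shut, 0.16 the stop. It slides along the unit's -x with 1 to 3 N and stays where it is left. It may start a little ajar (up to 20 mm).
- drawer_handle (a point): Middle of the drawer's steel bar handle: a round bar 11 mm thick and 110 mm long, parallel to the unit's y, 60 mm above the table and 32 mm below the tray floor; its centre line is 35 mm in front of the drawer's face, its two posts 47 mm either side of the middle. Moves with the drawer; axes as unit.
- drawer_floor (a point): Centre of the drawer's inner floor, 14 mm above the table; moves with the drawer, axes as unit. The inside is 238 mm long (x) x 228 mm wide (y), walls 56 mm high; the front panel lies beyond x = -119 mm. Shut, the whole inside lies under the tray.
- board: The ware board, fixed: a bare plank 240 mm (x) x 140 mm (y) x 15 mm thick lying flat on the right of the table. Origin: centre of its underside. Birds stand on its top, 15 mm above the table.
- mat: The scraper's cork mat, fixed, 160 mm (x) x 110 mm (y) x 6 mm, flat on the right of the table. It and the ware board change places from start to start. Origin: centre of its underside.
- scraper: Scraper block: a black rubber foot 24 mm thick (x) x 120 mm long (y) x 22 mm high with a wooden grip bar on it, 20 mm thick (x) x 100 mm long (y), from 22 to 64 mm above the foot's underside. About 140 g. It stands upright on its foot on the cork mat. Origin: centre of the underside of the foot, z up. Grip it across its thickness (along its x) and push along its x.
- bird1: A plain off-white, just trimmed clay bird, 80 g, standing upright on the tray (two or three of these are there). Round body 50 mm across, straight-sided from 23 to 40 mm above its foot, flat round foot 38 mm across, head on top to 83 mm. Origin: centre of its foot, z up, x towards its beak; the tail reaches 41 mm behind the origin at 30 to 50 mm height, so grip it across its y.
- bird2: Another such bird as bird1, or absent.
- bird3: Another such bird as bird1, or absent.
- chip1: A dry clay offcut on the tray (four to seven of these are there): a crumb 23 to 26 mm across and 11 mm thick, 12 g, same clay as the birds. Origin: centre of its underside as first laid; it may lie any way up later.
- chip2: Another such offcut as chip1, or absent.
- chip3: Another such offcut as chip1, or absent.
- chip4: Another such offcut as chip1, or absent.
- chip5: Another such offcut as chip1, or absent.
- chip6: Another such offcut as chip1, or absent.
- chip7: Another such offcut as chip1, or absent.
- pot: Bystander: closed paint pot, 66 mm across, 75 mm high, beyond the work. Origin: centre of its underside.
- dish: Bystander: small white ceramic cup, 64 mm across, 50 mm high. Origin: centre of its underside.
- robin: Bystander: a finished, painted bird of the same shape, standing on the table and not on the tray. Origin: centre of its foot.
- brush: Bystander: paint brush, 190 mm, lying on the table beyond the work. Origin: underside, at mid-length.
- potlid: Bystander: white pot lid lying flat beyond the work, 72 mm across, 9 mm high. Origin: centre of its underside.
- glaze: Bystander: large closed glaze jar, 90 mm across, 100 mm high, on the right. Origin: centre of its underside.

How it is judged:
By the outcome, as a careful person would: the job done as asked, in the order asked, and still so for the second after the job is handed in, with the robot touching nothing.
Of bird1, bird2, bird3 only 2 to 3 are there at a start; the rules pass over those that are not, and their reading is None.
Of chip1, chip2, chip3, chip4, chip5, chip6, chip7 only 4 to 7 are there at a start; the rules pass over those that are not, and their reading is None.
At some moment in a run one of chip1, chip2, chip3, chip4, chip5, chip6, chip7 may be knocked a few centimetres aside while the robot is not near it.
It also fails if it takes over 192 s, if anything falls off the work surface, if the arm or the gripper's body presses on something with over 40 N, if the wrist force passes 120 N, or if a joint passes its speed limit or range.

## Working session

There is one attempt and no reset: what is moved stays moved. The work goes in short steps, each a Python script; the robot and the scene stay as the last script left them, time stands still between calls to the robot, and variables do not carry over. Pictures are saved under pics/ and viewed, at most 14 in all, crops included, and the job is handed in when it is done.

```bash
ls; mkdir -p pics; cat > h.py <<'E'
import numpy as np, cv2
from workcell import manip, solver, state, viewer, finder
def cam(n): return viewer.read_camera(n)
def ray(c,u,v,fish=False):
    x=(u-c["cx"])/c["fx"]; y=(v-c["cy"])/c["fy"]
    if fish:
        r=np.hypot(x,y); s=np.sin(r)/r if r>1e-9 else 1; d=np.array([x*s,y*s,np.cos(r)])
    else: d=np.array([x,y,1.])
    M=np.array(c["cam_to_world"]); return M[:3,3],M[:3,:3]@d
def onz(c,u,v,z,fish=False):
    o,d=ray(c,u,v,fish); return o+d*(z-o[2])/d[2]
def proj(c,p):
    M=np.array(c["cam_to_world"]); q=M[:3,:3].T@(np.asarray(p,float)-M[:3,3])
    return c["fx"]*q[0]/q[2]+c["cx"],c["fy"]*q[1]/q[2]+c["cy"]
def down(a):
    "tool down; tool y (closing line) along world angle a"
    # z=(0,0,-1), y=(cos a, sin a,0), x = y x z
    y=np.array([np.cos(a),np.sin(a),0]); z=np.array([0,0,-1.]); x=np.cross(y,z)
    from scipy.spatial.transform import Rotation as R
    q=R.from_matrix(np.c_[x,y,z]).as_quat(); return [q[3],q[0],q[1],q[2]]
E
python3 - <<'E'
from h import *
for n in ("top","scene"):
    c=cam(n); cv2.imwrite(f"pics/{n}0.png",c["pixels"]); print(n,c["fx"],c["fy"],c["cx"],c["cy"],np.round(c["cam_to_world"],3).tolist())
    for k in ("unit","board","mat","scraper","bird1","chip1","drawer_handle","robin"):
        print(k,[(np.round(np.array(d["box"])*[640,480,640,480]).astype(int).tolist(),round(d["confidence"],2)) for d in finder.find_in(n,k)])
print(state())
E
```

```text
pics
top 477.8638949004889 477.8638949004889 312.1684548663005 249.35010218762633 [[0.022, -0.998, 0.058, 534.721], [-1.0, -0.023, -0.019, -93.522], [0.02, -0.057, -0.998, 1360.205], [0.0, 0.0, 0.0, 1.0]]
unit [([400, 204, 421, 226], 0.72), ([122, 218, 248, 323], 0.7)]
board [([380, 242, 435, 329], 0.67)]
mat [([321, 266, 367, 326], 0.82)]
scraper [([333, 277, 357, 323], 0.62), ([196, 229, 207, 242], 0.54)]
bird1 [([137, 290, 159, 320], 0.63), ([397, 208, 420, 228], 0.24)]
chip1 [([196, 264, 202, 273], 0.53), ([169, 242, 178, 250], 0.48), ([174, 293, 183, 301], 0.41), ([194, 229, 204, 241], 0.39)]
drawer_handle [([226, 224, 249, 311], 0.78)]
robin [([346, 196, 371, 213], 0.57)]
scene 442.02092888789895 442.02092888789895 325.60995306153796 239.85278579434 [[-0.6, 0.408, -0.688, 1214.314], [0.8, 0.307, -0.516, 377.373], [0.001, -0.859, -0.511, 567.483], [0.0, 0.0, 0.0, 1.0]]
unit [([381, 236, 592, 419], 0.59)]
board [([199, 198, 299, 255], 0.68), ([445, 289, 457, 297], 0.64), ([384, 259, 415, 293], 0.36), ([382, 234, 591, 416], 0.16)]
mat [([279, 223, 348, 263], 0.9)]
scraper [([300, 
[... 413 characters left out ...]
85)]
{'t': 0.9, 'joint_pos': array([1.05242882e+00, 3.13147392e-01, 4.61296914e-02, 1.30355809e+00,
       5.10639555e-06, 1.43122107e+00]), 'joint_velocities': array([-0.00064205,  0.00237079, -0.00070187,  0.00079999,  0.00116085,
       -0.00096698]), 'effort': array([-1.81578642e-03, -4.80447543e+01,  2.98814338e+01, -1.76920622e-05,
       -3.84814457e-04,  5.49844160e-06]), 'eef_pos': array([212.66826433, 534.31165111, 204.56530973]), 'tool_rot': array([3.32078801e-05, 1.88265850e-01, 9.82118098e-01, 1.05179490e-04]), 'ft_force': array([1.04399091, 0.11534121, 0.20870458]), 'torque': array([-0.02524442,  0.0106145 ,  0.03037195]), 'gripper_force': 0.0, 'grip_width': 0.9990499986279839}
```

```bash
python3 - <<'E'
import cv2
a=cv2.imread("pics/top0.png")[180:345,110:270]; cv2.imwrite("pics/t1.png",cv2.resize(a,None,fx=3.6,fy=3.6,interpolation=cv2.INTER_CUBIC))
a=cv2.imread("pics/top0.png")[180:345,260:460]; cv2.imwrite("pics/t2.png",cv2.resize(a,None,fx=3.6,fy=3.6,interpolation=cv2.INTER_CUBIC))
a=cv2.imread("pics/scene0.png")[190:430,190:600]; cv2.imwrite("pics/s1.png",cv2.resize(a,None,fx=1.95,fy=1.95,interpolation=cv2.INTER_CUBIC))
E
```

```text
(no output)
```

View pics/t1.png

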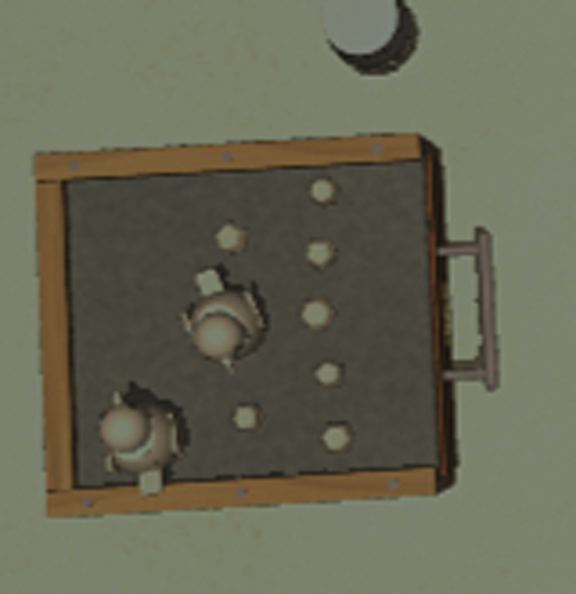

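View pics/t2.png

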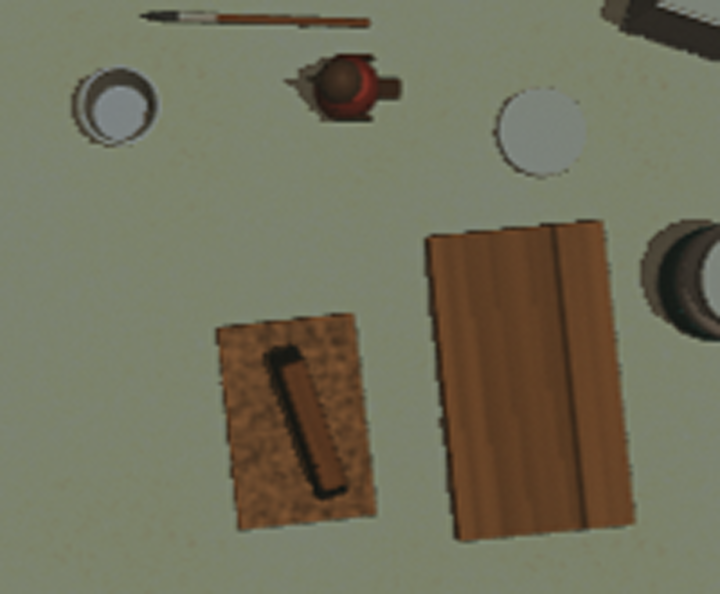

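View pics/s1.png

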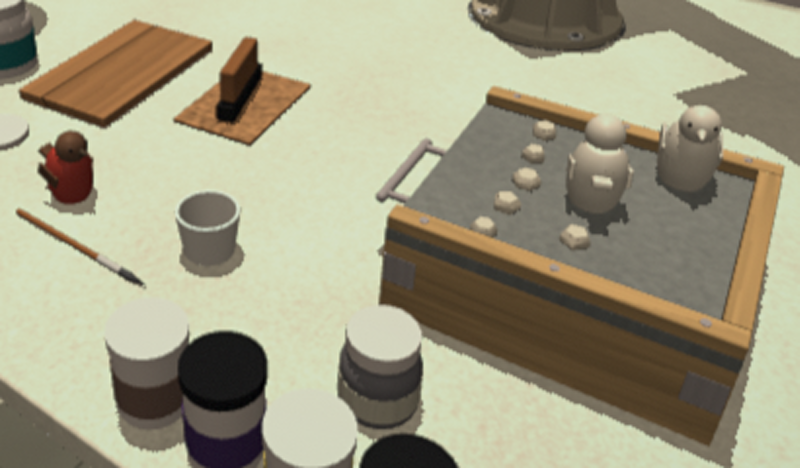

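The overhead picture shows two birds (crop px about (225,320) and (140,445)) and seven chips (five in a row near the lip, one each at (230,237) and (246,417)). The drawer is nearly shut, with its handle at (487,310). The mat with the scraper is in the middle and the board on the right. The scene view agrees.

```bash
cat > m.py <<'E'
from h import *
E
python3 - <<'E'
from h import *
c=cam("top"); f=lambda u,v,z,ox=110: np.round(onz(c,ox+u/3.6,180+v/3.6,z)[:2],1)
print("rim outer",[f(*p,106) for p in [(35,154),(48,516),(419,135),(435,494)]])
print("floor inner",[f(*p,92) for p in [(66,182),(76,487),(424,160),(438,468)]])
print("handle",[f(*p,62) for p in [(483,229),(492,388)]])
print("chips",[f(*p,98) for p in [(322,190),(230,237),(319,252),(316,313),(328,374),(246,417),(336,437)]])
print("A tail,head,wings",[f(*p) for p in [(208,281,137),(218,338,165),(186,320,125),(264,320,125)]])
print("B tail,head,wings",[f(*p) for p in [(150,483,137),(122,427,165),(108,467,125),(180,440,125)]])
print("board",[f(*p,15,260) for p in [(427,236),(603,221),(635,522),(458,541)]])
print("mat",[f(*p,6,260) for p in [(217,326),(353,314),(376,516),(240,530)]])
print("scr grip top",[f(*p,64,260) for p in [(282,364),(302,361),(347,488),(326,492)]])
w=cam("wrist"); cv2.imwrite("pics/w0.png",w["pixels"]); print(w["fx"],w["cx"],w["cy"],np.round(w["cam_to_world"],3).tolist())
E
```

```text
rim outer [array([665.4, 387.7]), array([404.6, 366.7]), array([686.1, 110.1]), array([425.9,  90.2])]
floor inner [array([646.8, 369.5]), array([424.5, 352.5]), array([669.4, 108.1]), array([443.6,  90.6])]
handle [array([621.3,  66.8]), array([501.9,  56.5])]
chips [array([644.8, 180.9]), array([608.8, 246.6]), array([599.3, 181.5]), array([554.7, 182.1]), array([510.5, 171.8]), array([478., 230.]), array([464.9, 164.4])]
A tail,head,wings [array([575. , 250.4]), array([534.9, 234.1]), array([547.2, 268.2]), array([548.4, 212.9])]
B tail,head,wings [array([432.2, 285.3]), array([472.4, 297.3]), array([441.9, 319. ]), array([462. , 269.1])]
board [array([ 627.8, -306.9]), array([ 642.9, -445.8]), array([ 408. , -472.7]), array([ 390.5, -334.4])]
mat [array([ 553.6, -143.6]), array([ 565.5, -250.6]), array([ 407.7, -271.3]), array([ 394.7, -164.9])]
scr grip top [array([ 525.3, -191. ]), array([ 527.9, -206. ]), array([ 433.6, -241.5]), array([ 430.3, -225.8])]
371.64829954431775 314.9098057359027 242.20353555921048 [[0.37, 0.881, 0.295, 136.059], [0.929, -0.35, -0.117, 565.86], [-0.0, 0.318, -0.948, 373.865], [0.0, 0.0, 0.0, 1.0]]
```

View pics/w0.png

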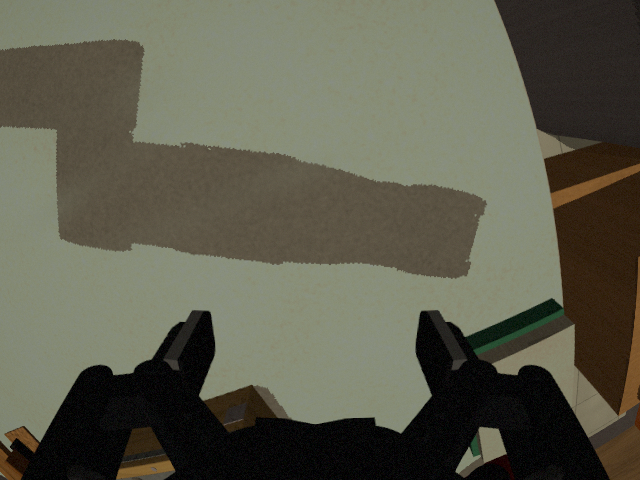

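```bash
python3 - <<'E'
from h import *
t=cam("top"); s=cam("scene")
def tri(pt,ps):
    a=[ray(t,110+pt[0]/3.6,180+pt[1]/3.6),ray(s,190+ps[0]/1.95,190+ps[1]/1.95)]
    A=0;b=0;P=[np.eye(3)-np.outer(d,d)/(d@d) for o,d in a]
    x=np.linalg.solve(sum(P),sum(p@o for p,(o,d) in zip(P,a))); return np.round(x,1),[round(float(np.linalg.norm(p@(x-o))),1) for p,(o,d) in zip(P,a)]
print("A head",tri((218,338),(605,132)),"body",tri((228,320),(598,178)))
print("B head",tri((122,427),(701,127)),"body",tri((142,447),(690,162)))
print("A tail",tri((208,281),(603,183)))
print("handle ends",tri((483,231),(384,194)),tri((491,386),(430,143)))
print("chip topmost",tri((322,190),(484,227)),tri((336,437),(545,129)))
print("rim corners",tri((35,154),(782,166)) , tri((419,135),(392,212)),tri((48,516),(0,0))[0])
def top(name,p,a):
    for k in (a,a+np.pi):
        q=solver.solve_ik(list(p),down(k)); print(name,round(k,2),None if q is None else np.round(q,2))
th=np.radians(94.4)
top("A",[548,240,215],np.radians(-167+90));top("B",[453,296,215],np.radians(21+90))
top("handle",[561.6,61.6,45],th);top("handleout",[574,-95,45],th)
u=np.array([np.cos(th),np.sin(th)]);v=np.array([-u[1],u[0]]);L=np.array([556.2,99.8])
for y in(-50,50):
    for x in(-5,225): top(f"sweep{x},{y}",[*(L+x*u+y*v),120],th)
top("scr",[479.3,-216,34],np.radians(20-90))
for b in [(430,-380),(530,-370)]: top("board",[*b,30],np.radians(7))
E
```

```text
A head (array([534.6, 236.5, 158.9]), [0.8, 0.8]) body (array([547.4, 241.6, 119.2]), [1.7, 1.7])
B head (array([471.8, 300.8, 156.5]), [0.7, 0.7]) body (array([455.6, 300.1, 109.7]), [0.4, 0.4])
A tail (array([574.6, 252.3, 134.6]), [1.3, 1.3])
handle ends (array([617.9,  69.2,  66. ]), [3.3, 3.3]) (array([502.2,  59.7,  59. ]), [2.4, 2.4])
chip topmost (array([644.3, 181.9,  98.3]), [1.1, 1.1]) (array([464.5, 165.4,  98.1]), [1.2, 1.2])
rim corners (array([648.9, 355.4, 237.2]), [17.2, 17.2]) (array([684.5, 112.6, 107. ]), [3.0, 3.0]) [687.2  93.7 424.9]
A -1.34 [ 0.28  0.36  0.13  1.35  0.   -3.09]
A 1.8 [0.28 0.36 0.13 1.35 0.   0.05]
B 1.94 [ 0.43  0.24 -0.02  1.31  0.    0.06]
B 5.08 [ 0.43  0.24 -0.02  1.31  0.   -3.08]
handle 1.65 [-0.03  0.39 -0.25  0.93  0.   -0.11]
handle 4.79 [-0.03  0.39 -0.25  0.93  0.    3.03]
handleout 1.65 [-0.3   0.42 -0.2   0.95  0.   -0.38]
handleout 4.79 [-0.3   0.42 -0.2   0.95  0.    2.76]
sweep-5,-50 1.65 [ 0.03  0.42 -0.    1.15  0.   -0.05]
sweep-5,-50 4.79 [ 0.03  0.42 -0.    1.15  0.    3.1 ]
sweep225,-50 1.65 [0.39 0.54 0.18 1.21 0.   0.31]
sweep225,-50 4.79 [ 0.39  0.54  0.18  1.21  0.   -2.83]
sweep-5,50 1.65 [ 0.02  0.24 -0.26  1.07  0.   -0.06]
sweep-5,50 4.79 [ 0.02  0.24 -0.26  1.07  0.    3.09]
sweep225,50 1.65 [ 0.44  0.37 -0.09  1.12  0.    0.37]
sweep225,50 4.79 [ 0.44  0.37 -0.09  1.12  0.   -2.78]
scr -1.22 [-0.58  0.34 -0.36  0.87  0.    2.22]
scr 1.92 [-0.58  0.34 -0.36  0.87  0.   -0.93]
board 0.12 [-0.86  0.42 -0.24  0.91  0.    0.59]
board 3.26 [-0.86  0.42 -0.24  0.91  0.   -2.56]
board 0.12 [-0.73  0.55 -0.04  0.99  0.    0.72]
board 3.26 [-0.73  0.55 -0.04  0.99  0.   -2.43]
```

```bash
cat >> h.py <<'E'
def projf(c,p):
    M=np.array(c["cam_to_world"]); q=M[:3,:3].T@(np.asarray(p,float)-M[:3,3])
    n=np.hypot(q[0],q[1]); r=np.arctan2(n,q[2]); return c["fx"]*q[0]/n*r+c["cx"],c["fy"]*q[1]/n*r+c["cy"]
D=np.radians
th=D(94.4); U=np.array([np.cos(th),np.sin(th)]); V=np.array([-U[1],U[0]]); L=np.array([556.2,99.8])
def circ(c,im,p,r,z,col):
    pts=[projf(c,[p[0]+r*np.cos(a),p[1]+r*np.sin(a),z]) for a in np.linspace(0,6.28,40)]
    cv2.polylines(im,[np.array(pts).astype(np.int32)],True,col,1)
E
python3 - <<'E'
from h import *
A=(547.3,241.3);B=(457.5,296)
manip.command_gripper(1.0)
manip.movep([*A,245],down(D(112)))
w=cam("wrist"); im=w["pixels"].copy()
for p,a in((A,-158),(B,21)):
    circ(w,im,p,25,92+31,(0,0,255)); circ(w,im,p,19,92,(255,0,0))
for x in np.linspace(0,260,14):
    for y in(-112,112):
        q=projf(w,[*(L+x*U+y*V),92]); cv2.circle(im,(int(q[0]),int(q[1])),2,(0,255,0),-1)
for y in np.linspace(-112,112,12):
    q=projf(w,[*(L+y*V),92]); cv2.circle(im,(int(q[0]),int(q[1])),2,(0,255,0),-1)
cv2.imwrite("pics/w1.png",im); print(state()["t"],state()["eef_pos"])
E
```

```text
3.0083 [546.76684772 242.11618222 244.93898107]
```

View pics/w1.png

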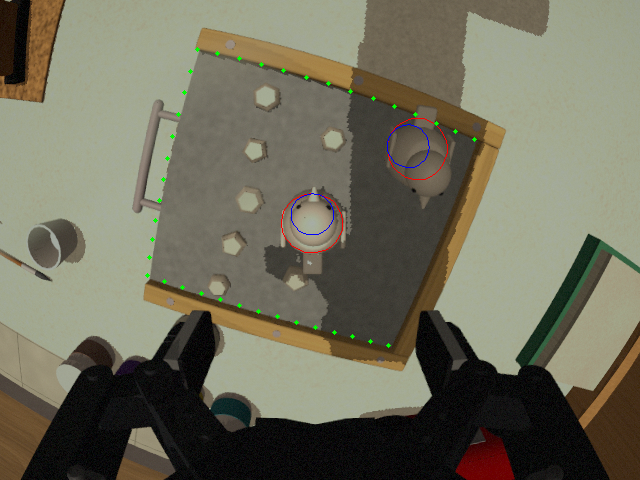

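The overlay circles sit on both birds, A at px (312,222) and B at px (420,150). The tray outline also matches to within a few mm, so I'll start moving the birds.

```bash
cat > bird.py <<'E'
from h import *
def lift_place(P,a,Q,b,zt=200):
    manip.movep([*P,zt],down(a))
    print("pre",np.round(state()["ft_force"],1))
    s=manip.servo_line([*P,106],speed=100,stop_force=6)
    print("down",s,state()["eef_pos"].round(1))
    if s: return
    manip.command_gripper(0.0)
    st=state(); print("grip",st["grip_width"],st["gripper_force"])
    manip.servo_line([*P,zt],speed=120)
    print("held",state()["grip_width"],state()["gripper_force"],np.round(state()["ft_force"],1))
    manip.movep([*Q,zt],down(b))
    manip.servo_line([*Q,45],speed=150)
    s=manip.servo_line([*Q,27],speed=25,stop_force=2.5)
    print("place",s,state()["eef_pos"].round(1))
    manip.command_gripper(0.85)
    manip.servo_line([*Q,150],speed=150)
    print("t",state()["t"])
E
python3 - <<'E'
from bird import *
lift_place((547.3,241.3),D(112),(570,-374),D(6.6))
c=cam("top"); cv2.imwrite("pics/t3.png",cv2.resize(c["pixels"][180:345,110:470],None,fx=2.2,fy=2.2))
c=cam("wrist"); cv2.imwrite("pics/w2.png",c["pixels"])
E
```

```text
pre [ 0.7  0.4 -0.1]
down False [547.9 241.5 106.9]
grip 0.49870136138291066 58.420542993117124
held 0.4970905190468817 57.6110675255768 [ 0.4 -0.2 -0.7]
place True [ 570.  -374.1   30.3]
t 11.1417
```

View pics/w2.png

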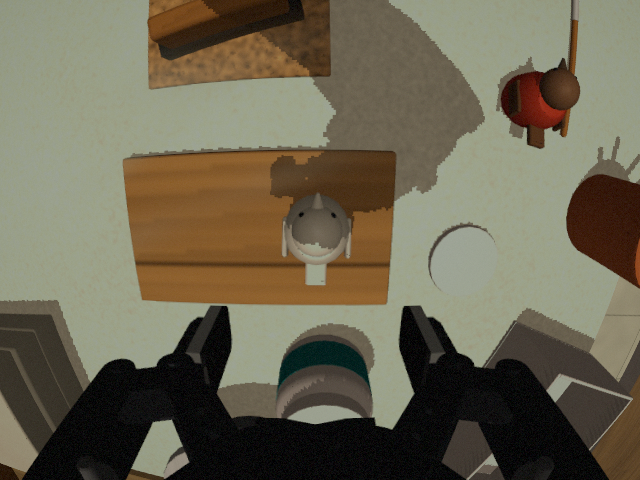

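Bird A stands upright on the board at px (318,230). Next is bird B.

```bash
python3 - <<'E'
from bird import *
lift_place((457.5,296),D(111),(465,-388),D(6.6))
c=cam("wrist"); cv2.imwrite("pics/w3.png",c["pixels"])
E
```

```text
pre [-0.1 -0.   0.6]
down False [458.  296.2 106.6]
grip 0.4866041043480522 57.683584140613675
held 0.49243403981521505 57.538340573664755 [-0.3  0.5 -1.5]
place True [ 465.  -387.8   31. ]
t 21.6333
```

View pics/w3.png

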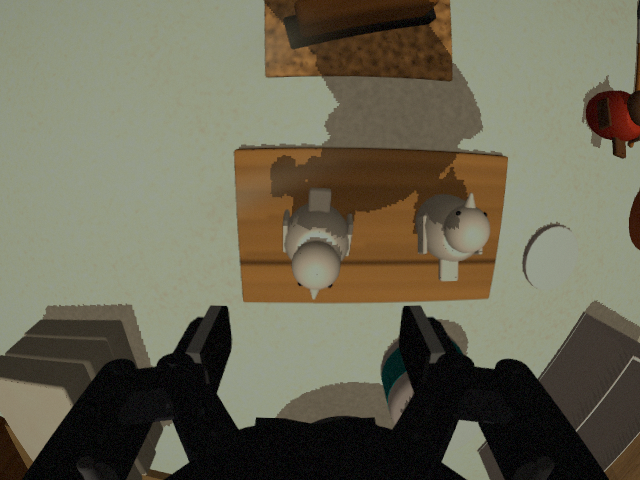

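Both birds stand upright on the board (px (318,240) and (452,230)). Now the drawer.

```bash
python3 - <<'E'
from h import *
H=np.array([561,62.3])
manip.movep([*H,150],down(th)); manip.command_gripper(0.28)
s=manip.servo_line([*H,43],speed=70,stop_force=6); print("down",s,state()["eef_pos"].round(1))
if not s:
    manip.command_gripper(0.0); print(state()["grip_width"],state()["gripper_force"],state()["ft_force"].round(1))
    E=H-152*U
    s=manip.servo_line([*E,43],speed=80,stop_force=25); p=state()["eef_pos"]; print("pull",s,p.round(1),state()["ft_force"].round(1),state()["grip_width"])
    manip.command_gripper(0.3); manip.servo_line([p[0],p[1],150],speed=120)
    c=cam("top"); cv2.imwrite("pics/t4.png",cv2.resize(c["pixels"][180:345,110:370],None,fx=3,fy=3,interpolation=cv2.INTER_CUBIC))
print(state()["t"])
E
```

```text
down False [561.4  62.3  43.5]
-0.0031313791943758506 0.0 [ 0.4 -0.2  0.6]
pull False [572.6 -88.9  43. ] [ 0.1 -0.3 -0.7] 0.0008529809951420147
29.425
```

View pics/t4.png

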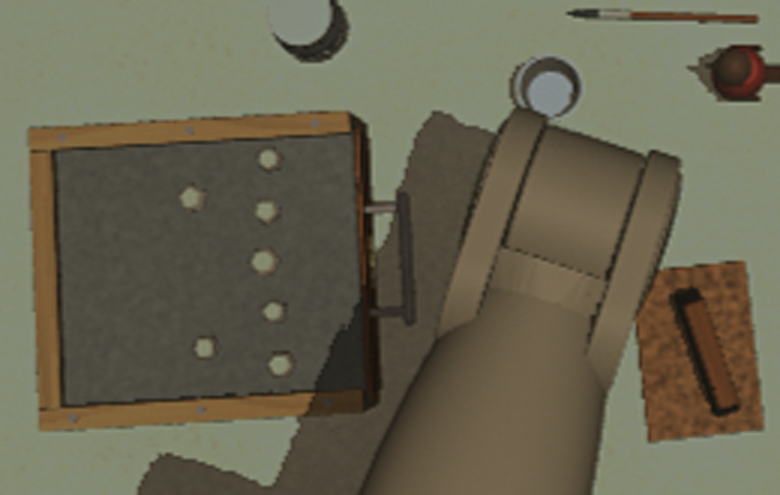

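```bash
python3 - <<'E'
from h import *
t=cam("top")
for z in (62,40,92): print("top",z,onz(t,110+405/3,180+258/3,z).round(1))
# w1 picture pose
from scipy.spatial.transform import Rotation as R
w=cam("wrist"); M=np.array(w["cam_to_world"]); st=state(); q=st["tool_rot"]
T=np.eye(4);T[:3,:3]=R.from_quat([q[1],q[2],q[3],q[0]]).as_matrix();T[:3,3]=st["eef_pos"]
X=np.linalg.inv(T)@M
q=down(D(112));T1=np.eye(4);T1[:3,:3]=R.from_quat([q[1],q[2],q[3],q[0]]).as_matrix();T1[:3,3]=[546.77,242.1,244.9]
w1=dict(w);w1["cam_to_world"]=T1@X
for z in(62,40): print("w1",z,[onz(w1,u,v,z,True).round(1) for u,v in((157,105),(138,208))])
print(np.round(X,3).tolist())
# shift the arm a little back/up to see the handle with the wrist camera
manip.movep([566,-40,200],down(th)); w=cam("wrist"); im=w["pixels"].copy()
for z,col in((62,(0,0,255)),(40,(255,0,0))):
    for e in(-1,1):
        u=projf(w,[*(np.array([561,62.3])+e*55*V),z]); cv2.circle(im,(int(u[0]),int(u[1])),3,col,-1)
cv2.imwrite("pics/w4.png",im)
E
```

```text
top 62 [560.6  62.7  62. ]
top 40 [561.1  65.4  40. ]
top 92 [560.   59.1  92. ]
w1 62 [array([505.5,  59.3,  62. ]), array([613.8,  70.2,  62. ])]
w1 40 [array([507.8,  49.7,  40. ]), array([622.8,  61.3,  40. ])]
[[0.0, -0.948, -0.318, 82.313], [1.0, 0.0, -0.0, 1.529], [0.0, -0.318, 0.948, -169.268], [0.0, 0.0, 0.0, 1.0]]
```

View pics/w4.png

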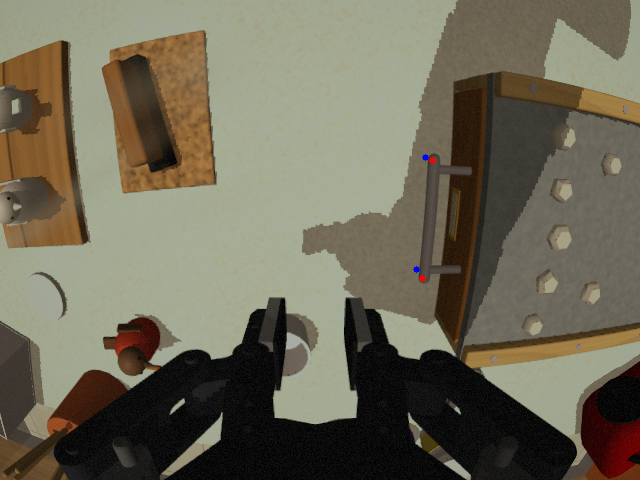

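The wrist view puts the handle where I estimated it (bar from (433,158) to (424,278)), so the fingers must have closed above it. The picture also suggests the tips are short of the TCP, so I'll measure that by gently touching the table.

```bash
python3 - <<'E'
from h import *
P=[440,-40]
manip.movep([*P,60],down(th)); manip.command_gripper(0.0)
manip.servo_line([*P,12],speed=100)
print(state()["ft_force"].round(1))
s=manip.servo_line([*P,-28],speed=20,stop_force=4); print(s,state()["eef_pos"].round(2),state()["ft_force"].round(1))
p=state()["eef_pos"]; manip.servo_line([*P,40],speed=100)
w=cam("wrist"); cv2.imwrite("pics/w5.png",w["pixels"]); print(state()["t"])
E
```

```text
[-0.5 -0.3 -0.6]
True [439.97 -40.   -26.76] [-0.   0.3  5.8]
34.3833
```

The tips touched at TCP z ≈ -26.5, so the fingers end about 26 mm short of the stated TCP. I'll correct heights by that amount and take the handle again.

```bash
echo 'OFF=26.4  # the shut tips end this far short of the TCP' >> h.py; python3 - <<'E'
from h import *
H=np.array([560.8,62.8])
manip.movep([*H,130],down(th)); manip.command_gripper(0.28)
s=manip.servo_line([*H,50-OFF],speed=60,stop_force=5); print("down",s,state()["eef_pos"].round(1))
if not s:
    manip.command_gripper(0.0); g=state()["grip_width"]; print(g,state()["gripper_force"],state()["ft_force"].round(1))
    if g>0.03:
        p=np.array(state()["eef_pos"]); E=p[:2]-155*U
        s=manip.servo_line([*E,p[2]],speed=80,stop_force=20); p=state()["eef_pos"]; print("pull",s,p.round(1),state()["ft_force"].round(1),state()["grip_width"])
    manip.command_gripper(0.3); manip.servo_line([p[0],p[1],150],speed=120)
print(state()["t"])
E
```

```text
down False [561.1  62.8  24. ]
0.09694328026343127 58.64922523498535 [-0.7  0.5  3.5]
pull False [573.5 -91.9  24.1] [ 5.5 -0.7 -0.1] 0.09842501018437476
41.3083
```

```bash
cat > sweep.py <<'E'
from h import *
def lane(y,zg,x0=215,x1=-3,zc=None):
    S=L+x0*U+y*V; E=L+x1*U+y*V; zn=zg-6+92
    manip.movep([*S,zn+45],down(th))
    manip.servo_line([*S,zn+5],speed=120)
    s=manip.servo_line([*S,zn-2],speed=20,stop_force=2.5); z=state()["eef_pos"][2]+0.8
    print("floor",s,round(z-zn,2))
    manip.servo_line([*S,z],speed=30)
    s=manip.servo_line([*E,z],speed=75,stop_force=15); print("sweep",s,state()["eef_pos"].round(1),state()["ft_force"].round(1),state()["grip_width"])
    p=state()["eef_pos"]; manip.servo_line([p[0],p[1],zn+60],speed=120)
E
python3 - <<'E'
from sweep import *
P=(479.3,-216.3)
manip.movep([*P,130],down(D(110.4))); manip.command_gripper(1.0)
s=manip.servo_line([*P,6+28-OFF],speed=80,stop_force=5); print("down",s,state()["eef_pos"].round(1))
if not s:
    manip.command_gripper(0.0); zg=state()["eef_pos"][2]; print(state()["grip_width"],state()["gripper_force"],state()["ft_force"].round(1),zg)
    open("zg","w").write(str(zg))
    manip.servo_line([*P,220],speed=150); print("held",state()["grip_width"],state()["gripper_force"])
    manip.movep([*(L+215*U-46*V),200],down(th))
    w=cam("wrist"); im=w["pixels"]; cv2.imwrite("pics/w6.png",im)
print(state()["t"])
E
```

```text
down False [ 479.7 -216.6    8.1]
0.225325399538037 61.01270914077759 [-0.7  0.5  0.9] 7.629666355167306
held 0.23167559665587842 60.85183024406433
48.4667
```

View pics/w6.png

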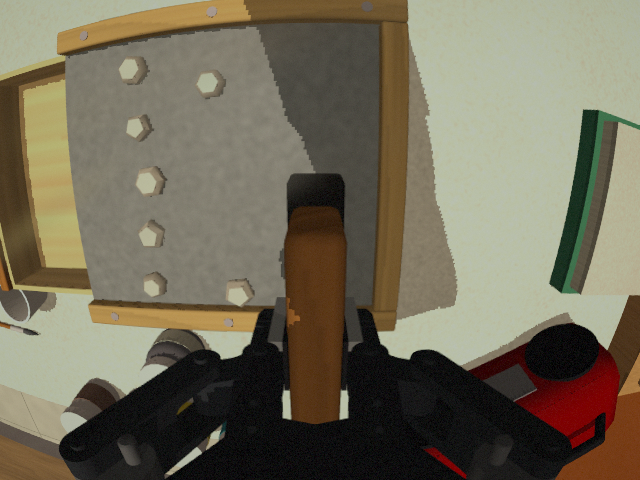

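The scraper is held about centred in the grip, the drawer is well open, and all seven chips lie where they were. Starting the sweep.

```bash
python3 - <<'E'
from sweep import *
zg=float(open("zg").read())
lane(-44,zg); lane(48,zg)
manip.movep([*(L+215*U+2*V),200],down(th))
w=cam("wrist"); cv2.imwrite("pics/w7.png",w["pixels"])
print(state()["t"])
E
```

```text
floor True 0.83
sweep False [600.3 100.4  94.4] [ 0.6 -0.3 -1.8] 0.22408128358760118
floor True 0.83
sweep False [508.6  93.3  94.5] [ 0.5 -0.3 -2.3] 0.221840221532907
60.3
```

View pics/w7.png

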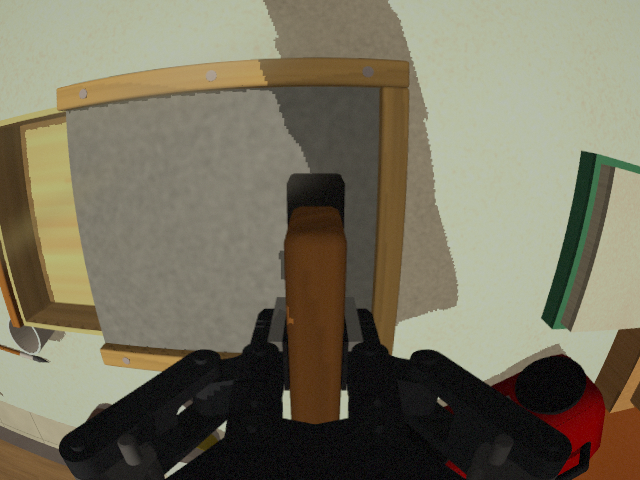

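```bash
python3 - <<'E'
from sweep import *
manip.movep([480.4,-208,150],down(D(97.6)))
c=cam("top"); cv2.imwrite("pics/t5.png",cv2.resize(c["pixels"][190:340,110:330],None,fx=3.5,fy=3.5,interpolation=cv2.INTER_CUBIC))
print([(np.round(np.array(d["box"])*[640,480,640,480]).astype(int).tolist(),round(d["confidence"],2)) for d in finder.find_in("top","chip1")])
print(state()["t"])
E
```

```text
[([242, 295, 247, 308], 0.63), ([240, 289, 248, 297], 0.61), ([239, 230, 247, 234], 0.57), ([240, 245, 245, 252], 0.42), ([241, 276, 246, 281], 0.41)]
62.3083
```

View pics/t5.png

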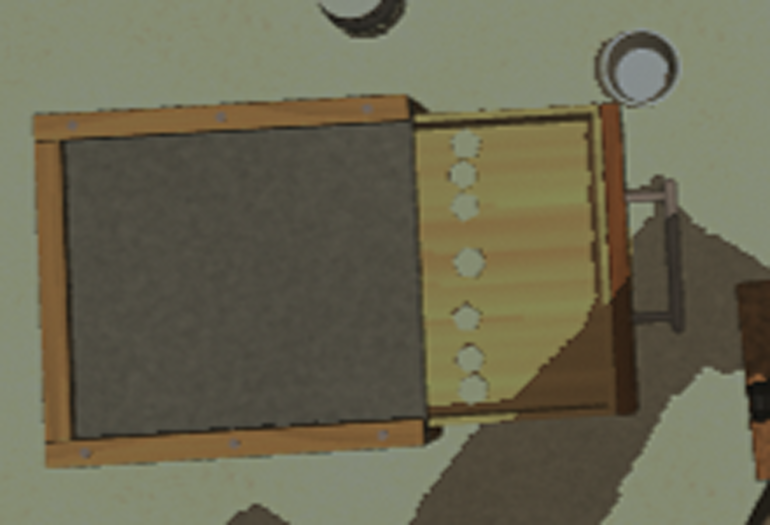

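All seven chips are in the drawer (crop px x≈465) and the tray is clear. Now I'll set the scraper down and shut the drawer.

```bash
python3 - <<'E'
from sweep import *
zg=float(open("zg").read())
M=(480.4,-208)
manip.servo_line([*M,zg+10],speed=100)
s=manip.servo_line([*M,zg-2],speed=20,stop_force=2); print("mat",s,state()["eef_pos"].round(1),zg)
manip.command_gripper(0.6); manip.servo_line([*M,150],speed=120)
H=np.array([560.8,62.8])-155*U
manip.movep([*H,130],down(th)); manip.command_gripper(0.28)
s=manip.servo_line([*H,50-OFF],speed=60,stop_force=5); print("down",s,state()["eef_pos"].round(1))
if not s:
    manip.command_gripper(0.0); g=state()["grip_width"]; print(g,state()["gripper_force"])
    p=np.array(state()["eef_pos"])
    if g>.03:
        E=p[:2]+145*U; s=manip.servo_line([*E,p[2]],speed=60,stop_force=15); print(s,state()["eef_pos"].round(1))
        if not s: E=p[:2]+167*U; s=manip.servo_line([*E,p[2]],speed=20,stop_force=15)
        q=np.array(state()["eef_pos"]); print("push",s,q.round(1),state()["ft_force"].round(1),"moved",(q-p)[:2]@U)
        manip.command_gripper(0.28); manip.servo_line([q[0],q[1],160],speed=80)
        manip.movep([400,-60,250],down(th))
        t=cam("top"); cv2.imwrite("pics/t6.png",cv2.resize(t["pixels"][180:345,110:450],None,fx=2.35,fy=2.35,interpolation=cv2.INTER_CUBIC))
print(state()["t"])
E
```

```text
mat True [ 480.4 -208.     7.6] 7.629666355167306
down False [573.  -91.8  24. ]
0.10073404628145279 58.639968037605286
False [561.2  53.1  24.1]
push True [560.2  65.5  24.1] [ 0.4 -0.9  3. ] moved 157.87937443107165
75.7167
```

View pics/t6.png

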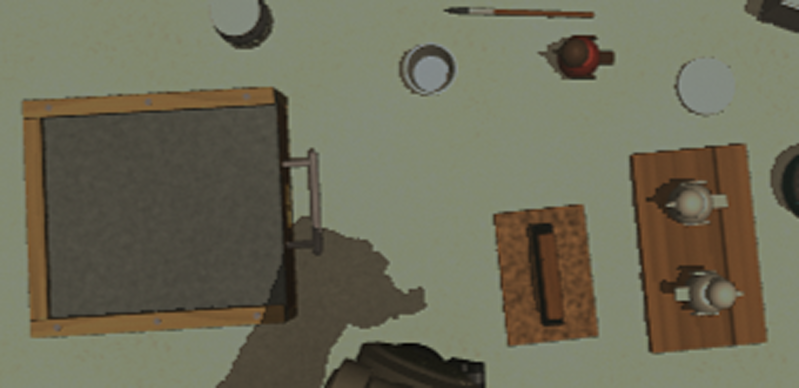

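The tray is empty, the scraper stands on its mat, both birds are upright on the board, and the drawer looks shut. I'll give the bar one final push with closed fingers to be sure.

```bash
python3 - <<'E'
from h import *
P=np.array([560.4,65.5])-42*U
manip.movep([*P,130],down(th)); manip.command_gripper(0.0)
manip.servo_line([*P,50-OFF],speed=80,stop_force=5)
E=P+40*U
s=manip.servo_line([*E,50-OFF],speed=20,stop_force=3); a=state()["eef_pos"].round(1); print(s,a,state()["ft_force"].round(1))
s=manip.servo_line([*E,50-OFF],speed=15,stop_force=12); print(s,state()["eef_pos"].round(1),state()["ft_force"].round(1))
manip.servo_line([*P,50-OFF],speed=60); manip.servo_line([*P,200],speed=120)
manip.movep([420,-20,250],down(th)); manip.sleep(0.5)
t=cam("top"); 
print([(np.round(np.array(d["box"])*[640,480,640,480]).astype(int).tolist(),round(d["confidence"],2)) for d in finder.find_in("top","drawer_handle")], state()["t"])
manip.hand_in()
E
```

```text
True [561.8  47.1  23.4] [ 0.4 -2.3  3.3]
True [561.8  46.9  23.4] [-0.2 -2.7  2.6]
[([227, 227, 247, 309], 0.62), ([281, 199, 303, 217], 0.51)] 83.5417
the job is handed in; nothing more can be done
```

The job is handed in at about 84 s: both birds stand upright on the ware board, all seven offcuts went into the drawer, the scraper is back on its mat, and the drawer was pushed until it stopped hard, though my final check push ended at contact and didn't independently confirm it is fully shut.

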